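Put the brayer away and click its tin shut

ROBOT

A 6-joint arm with a two-finger parallel gripper is mounted at the origin on the work surface. World frame = base frame: x ahead of the robot, y to its left, z up, the work surface at z = 0. Lengths are in m, angles in rad, forces in N, time in s.
With the tool pointing down it reaches from about 0.35 to 0.975 m from the base axis. Payload 4.9 kg.
Tool frame: the origin (TCP) lies at the very end of the fingers, on their centre line; the grasp point (between the pads) lies manip.grip_point_offset behind it (manip.grip_point_offset is the distance from the TCP to the grasp point, in m); z points along the fingers, y is the line along which they close (so a half turn about z gives the same grasp; the last joint's range is limited). The gripper opens to 85 mm and grips with 20 to 120 N. Pads are 22 mm wide; open, the fingers measure 114 mm over their backs; the gripper's body (76 mm by 85 mm) begins 54 mm behind the grasp point. The pads swing forward as they close: fully open they stand 13 mm farther back than shut.
Start: joints at [-1.229, 0.053, 1.613, -0, 1.476, -0.119], TCP at [0.278, -0.56, 0.231] pointing down, gripper open.
Joint ranges: [-3.01, 3.01], [-1.01, 2.22], [0.06, 2.58], [-1.02, 4.17], [0.09, 2.62], [-3.14, 3.14]. Speed limits (rad/s): [2.57, 2.57, 3.14, 3.14, 3.14, 3.14].

INTERFACE

Orientations are given as a unit quaternion [w, x, y, z].
In Python, from plant import manip gives the robot as it stands.
- The arm moves only by the shell command python3 -m crank 'ROWS' [OPENING]. ROWS is JSON, a list of rows, each an object of numbers: "x", "y", "z": the shift along the tool's x, y, z in cm; "turn": the turn about the tool's z in rad. In form: [{"x": .., "y": .., "z": .., "turn": ..}, ...]. A call has 1 to 5 rows; each row shifts and turns the commanded pose from where the row before left it, along the tool's axes as they then stand; what a row does not reach is not made up. A row lasts 1/10 s, in which the tool goes at most 50 mm and 8.59 degrees, less where a joint would pass 70% of its speed; a pose out of reach is approached as far as the arm can. A call with a gripper value outside its range is refused whole. OPENING is the opening in per cent of the stroke, from 0 (shut) to 100 (fully open), set as the call begins (- or left out, the last holds). The fingers move at their own pace and stop on an object; the grip force is fixed at half the most. Time passes only in rows, so rows that do not move let the fingers close. It gives the time, the measured TCP pose, the force, the opening and the grip force at its end, in the units of the state.
- manip.state(): the state, without advancing time (a new reading comes with each control period).
- manip.grab_frame(name): name is "side" or "top" or "wrist"; returns (picture, depth): 384x512x3 uint8, red, green, blue; 384x512 float32, m along the optical axis (not along the pixel's ray), 0 where there is no reading.
- manip.camera_model(name): a dict with "mtx" (3x3 intrinsics, pixels), "k1" (the pictures are not rectified: a ray, as slopes to the right and down, at radius r is drawn at 1 + k1 r^2 times it, then the intrinsics apply), "world_to_cam" (4x4, takes a point from world to camera coordinates). Camera axes: x right, y down, z forward; pixel columns grow to the right and rows downward; lengths in m; the calibration is good to about 2 mm. A picture is of the moment at which its call begins: read the wrist's pose just before it. camera_model takes no time and is no camera call; for the wrist camera it gives the pose at the moment of the call.
- manip.job_done(): hands the job in; it is judged then, once.
The state is a dict: "time": time; "joint_pos": joint angles; "joint_vel": joint speeds; "joint_efforts": joint torques, N m; "tool_pos": TCP position; "tool_rot": TCP orientation; "contact_force": force on the tool from outside, world axes, zero at the start; "ft_torque": the same for the moment, N m; "gripper_width": opening from 0.0 (shut) to 1.0 (fully open); "grasp_force": force on a finger pad.
Only numpy, scipy, OpenCV 4.12 (cv2) and the standard library are available. Lean on these libraries where they do the work, as an engineer would, in place of code of your own. Each camera call takes 0.05 s, during which the arm holds its last target. There are 200 camera calls.

TASK

Put the pink brayer away: lay it flat on the floor of the open aluminium tin without dropping it in, let go, then swing the tin's sprung lid over and press its far edge down past the red spring catch until it clicks and stays shut by itself. Leave the hole punch, the embroidery hoops and the two dowels where they are.

Things in the scene. Friction and masses are not known exactly. Their poses are not given: they have to be found in the camera images.
- tin: Open aluminium tin, fixed to the cart: 210 long (its own x), 140 wide (y), 60 high (z); walls and floor 4 thick, so inside 202 x 132 and 56 deep. Origin: centre of its underside. The lid's hinge runs along the top of its +x end; the red catch is on its -x end.
- lid (a joint): Lid angle, rad: 0 shut, 1.57 upright, stop at 1.8. A spring swings it open: unlatched it rises again to about 1.5 to 1.75, pushing back with under 2 N at its far edge. About 18 mm before shut (0.08 rad) its nose meets the catch's roller; pushing past takes about 6 to 12 N near the far edge, then it snaps to within 0.01 of 0, a firm stop, and the catch holds it.
- lid_hinge (a point): Middle of the lid's hinged end, on its outer face (upper face when shut): 64.5 above the cart, over the tin's +x end. The lid turns about the line through this point along the tin's y, 4 mm deeper than the outer face. Its own frame turns with the lid: -x from hinge to far edge, z out of the outer face.
- lid_edge (a point): Middle of the lid's far edge, on its outer face, 210 from lid_hinge; when shut 64.5 above the cart. The lid is a flat aluminium plate 210 x 140 x 4; a steel nose 68 wide juts 16 mm beyond this edge. To shut it, push on the outer face.
- catch_top (a point): Middle of the top of the red plastic spring catch with a steel roller: 66 wide, 17 thick, standing outside the tin's -x end, its top 68 above the cart (3 above the shut lid). It begins about 12 mm beyond the far edge of the shut lid, and yields outward, away from the tin.
- brayer: 165 long, about 0.22 kg: hard pink roller 40 in diameter, 80 wide (it does not turn); steel fork 98 wide; round wooden handle 26 in diameter, butt 40. Lies level, 40 high, handle axis 20 up. Origin on its underside, under the handle; x points to the roller: butt at -80 to -70, handle -70 to +20, then fork, roller axis +65, front +85; balance point about +18. Fits the tin either way round.
- hoops: Bystander: stack of wooden embroidery hoops, 150 in diameter, 30 high. Origin: centre of its underside.
- punch: Bystander: black plastic hole punch with a press lever, 120 x 100, 75 high. Origin: centre of its underside.
- dowel_a: Bystander: oak dowel 190 long (its x), 22 in diameter, lying. Origin: underside, mid-length.
- dowel_b: Bystander: the second such dowel, parallel to the first, 40 to 50 apart between axes.

How it is judged:
On the way, in this order (a step that is already met when the one before it is completed fails the run):
1. the brayer lies flat on the tin's floor, at rest and let go (x of brayer in the frame of tin between -0.03 and 0.03 m and y of brayer in the frame of tin between -0.03 and 0.03 m and z of brayer in the frame of tin below 0.009 m and angle between brayer's own z axis and vertical below 0.1 rad and linear speed of brayer below 0.03 m/s and contact force between the fingers and brayer below 0.1 N), for 0.2 s.
2. the lid is pressed down past the catch (value of joint lid below 0.02 rad), for 0.1 s.
At the end, for the whole second after the job is handed in: The lid stays shut by itself behind its catch (hinge angle under 0.02 rad, at rest), with the brayer lying flat on the tin's floor inside: its origin within 30 mm of the tin's centre along each of the tin's axes, not more than 9 mm above the tin's underside, tilted less than 0.1 rad, at rest (value of joint lid below 0.02 rad and velocity of joint lid below 0.05 rad/s and x of brayer in the frame of tin between -0.03 and 0.03 m and y of brayer in the frame of tin between -0.03 and 0.03 m and z of brayer in the frame of tin below 0.009 m and angle between brayer's own z axis and vertical below 0.1 rad and linear speed of brayer below 0.03 m/s); the robot touches nothing.
It fails at once if the brayer is dropped in: it moves faster than 0.8 m/s while low in the tin's mouth (linear speed of brayer above 0.8 m/s and horizontal distance between brayer and tin below 0.05 m and z of brayer in the frame of tin below 0.06 m).
It fails at once if the hole punch is shifted by more than 30 mm (distance of punch from where it was at the start of the episode above 0.03 m).
It fails at once if the hoops are shifted by more than 30 mm (distance of hoops from where it was at the start of the episode above 0.03 m).
It fails at once if a dowel is shifted by more than 30 mm (distance of any of dowel_a, dowel_b from where it was at the start of the episode above 0.03 m).
It also fails if it takes over 72 s, if anything falls off the work surface, if the arm or the gripper's body presses on something with over 40 N, if the wrist force passes 120 N, or if a joint passes its speed limit or range.

## Working session

There is one attempt and no reset: what is moved stays moved. The work goes in short steps, Python scripts to look and compute and a shell command to move; the robot and the scene stay as the last step left them, time stands still between calls to the robot, and variables do not carry over. Pictures are saved under pics/ and viewed, at most 10 in all, crops included, and the job is handed in when it is done.

```bash
ls; mkdir -p pics
python3 - <<'E'
from plant import manip
import cv2,numpy as np
for n in("top","side"):
    p,d=manip.grab_frame(n); cv2.imwrite(f"pics/{n}0.png",p[:,:,::-1]); np.savez(f"pics/{n}0.npz",p=p,d=d)
    print(n,manip.camera_model(n))
s=manip.state();print(s["time"],s["tool_pos"],s["tool_rot"],s["contact_force"],manip.grip_point_offset)
E
```

```text
pics
top {'mtx': array([[477.47041316,   0.        , 260.84324841],
       [  0.        , 477.47041316, 194.64999104],
       [  0.        ,   0.        ,   1.        ]]), 'k1': -0.1770273611531574, 'world_to_cam': array([[-1.76210217e-02, -9.99844088e-01,  1.13944429e-03,
        -2.09021188e-02],
       [-9.85393384e-01,  1.71732650e-02, -1.69425374e-01,
         5.97593440e-01],
       [ 1.69379391e-01, -4.10824906e-03, -9.85542360e-01,
         1.66356676e+00],
       [ 0.00000000e+00,  0.00000000e+00,  0.00000000e+00,
         1.00000000e+00]])}
side {'mtx': array([[391.64683854,   0.        , 256.93948948],
       [  0.        , 391.64683854, 189.02896214],
       [  0.        ,   0.        ,   1.        ]]), 'k1': -0.10554493623876504, 'world_to_cam': array([[ 0.99735336, -0.0705543 , -0.0175601 , -0.59289779],
       [-0.05665816, -0.60284148, -0.79584672,  0.08076052],
       [ 0.04556445,  0.79473533, -0.60524345,  1.45985319],
       [ 0.        ,  0.        ,  0.        ,  1.        ]])}
0.1 [ 0.27770616 -0.55927756  0.2301758 ] [-9.26315922e-04  9.73572706e-01  2.28375381e-01 -1.16348102e-04] [ 0.29590115 -0.25285101 -0.39871394] 0.0187
```

View pics/top0.png

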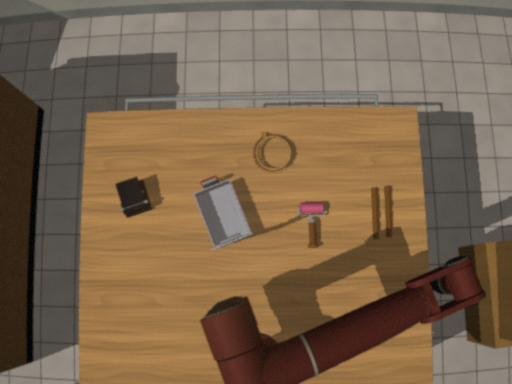

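View pics/side0.png

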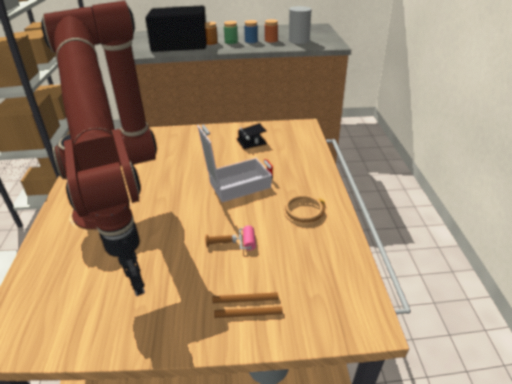

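The top view has the tin at about (222,212), with its catch at (210,182) and its hinge end towards the robot (row 240). The brayer's roller is at (312,208) and its butt at (313,245). The dowels are on the right and the hoops and punch are clear. The side view agrees: the lid stands open on the hinge side.

```bash
cat > h.py <<'E'
from plant import manip
import cv2,numpy as np
def cloud(n,d,M=None):
    M=M or manip.camera_model(n); K=M["mtx"]
    v,u=np.mgrid[0:384,0:512].astype(np.float32)
    r=cv2.undistortPoints(np.stack([u.ravel(),v.ravel()],1)[:,None],K,np.array([M["k1"],0,0,0])).reshape(384,512,2)
    P=np.dstack([r,np.ones((384,512))])*d[...,None]
    T=np.linalg.inv(M["world_to_cam"]); return P@T[:3,:3].T+T[:3,3]
def pts(n,p,d,M=None): return cloud(n,d,M),cv2.cvtColor(p,cv2.COLOR_RGB2HSV)
E
python3 - <<'E'
from h import *
np.set_printoptions(precision=4,suppress=True)
for n in("top","side"):
    f=np.load(f"pics/{n}0.npz");p,d=f["p"],f["d"]; W,H=pts(n,p,d)
    print(n,"noise table z",np.median(W[300:330,100:180,2] if n=="top" else W[330:345,150:300,2]))
    pink=(H[...,0]>155)&(H[...,0]<175)&(H[...,1]>120)&(H[...,2]>100)
    q=W[pink]; print("pink",pink.sum(),np.median(q,0),cv2.minAreaRect(q[:,:2].astype(np.float32)))
    c=np.median(q,0)
    m=(W[...,2]>.012)&(W[...,2]<.08)&(np.hypot(W[...,0]-c[0]+.06,W[...,1]-c[1])<.14); m&=~((abs(W[...,0]-c[0])>.25))
    q=W[m]; r=cv2.minAreaRect(q[:,:2].astype(np.float32)); print("brayer",m.sum(),r,cv2.boxPoints(r).round(3).tolist())
    red=((H[...,0]<6)|(H[...,0]>175))&(H[...,1]>130)&(W[...,2]>.03)&(W[...,2]<.09)&(W[...,0]>.35)&(W[...,1]>0)
    q=W[red]; print("red",red.sum(),np.median(q,0),cv2.minAreaRect(q[:,:2].astype(np.float32)))
    grey=(H[...,1]<70)&(W[...,2]>.0)&(W[...,2]<.35)&(W[...,0]>.3)&(W[...,0]<.75)&(W[...,1]>-.1)&(W[...,1]<.22)&(H[...,2]>70)
    q=W[grey&(W[...,2]<.07)&(W[...,2]>.045)]; r=cv2.minAreaRect(q[:,:2].astype(np.float32));print("rim",len(q),r,cv2.boxPoints(r).round(3).tolist())
    q=W[grey&(W[...,2]<.02)]; r=cv2.minAreaRect(q[:,:2].astype(np.float32));print("floor",len(q),r,np.median(q[:,2]))
    q=W[grey&(W[...,2]>.08)]; print("lid",len(q),q.min(0),q.max(0), q[q[:,2].argsort()[-15:]].mean(0))
E
```

```text
top noise table z 0.00033810242422249726
pink 194 [ 0.5502 -0.2147  0.0382] ((0.5506411790847778, -0.2135990560054779), (0.03288552165031433, 0.07774250954389572), 0.8924094438552856)
brayer 561 ((0.48154065012931824, -0.20132243633270264), (0.24180936813354492, 0.16299672424793243), 21.12880516052246) [[0.33899998664855957, -0.16899999976158142], [0.39800000190734863, -0.32100000977516174], [0.6240000128746033, -0.23399999737739563], [0.5649999976158142, -0.0820000022649765]]
red 2 [0.656  0.1596 0.0604] ((0.6560229659080505, 0.15964409708976746), (0.01938103511929512, 0.0), 110.89531707763672)
rim 293 ((0.5417221784591675, 0.1119997501373291), (0.24015824496746063, 0.13747553527355194), 21.13292121887207) [[0.4050000011920929, 0.13300000131130219], [0.45500001311302185, 0.004999999888241291], [0.6790000200271606, 0.09099999815225601], [0.6290000081062317, 0.21899999678134918]]
floor 1621 ((0.543346107006073, 0.11360201239585876), (0.23566709458827972, 0.1474340707063675), 21.493833541870117) 0.0053676775561100065
lid 152 [0.3924 0.002  0.1499] [0.4402 0.1265 0.2921] [0.4252 0.0656 
[... 417 characters left out ...]
, -0.17499999701976776], [0.4230000078678131, -0.14100000262260437]]
red 11 [0.6585 0.1377 0.0421] ((0.6575714349746704, 0.1415586769580841), (0.007237415295094252, 0.040389396250247955), 6.426235198974609)
rim 456 ((0.5405862331390381, 0.11052484810352325), (0.24176377058029175, 0.1469630002975464), 21.839488983154297) [[0.4009999930858612, 0.1340000033378601], [0.4560000002384186, -0.003000000026077032], [0.6800000071525574, 0.08699999749660492], [0.625, 0.2240000069141388]]
floor 713 ((0.5428418517112732, 0.11130629479885101), (0.23435471951961517, 0.14980466663837433), 21.156160354614258) 0.006451054947714252
lid 426 [ 0.3931 -0.0035  0.0809] [0.4544 0.1232 0.2895] [0.4213 0.0697 0.2872]
```

```bash
cat >> h.py <<'E'
def plan(pos,yaw=None):
    "tool-axis shift (cm) and turn to reach world TCP pos, heading yaw of tool x (rad)"
    from scipy.spatial.transform import Rotation as R
    s=manip.state(); q=s["tool_rot"]; r=R.from_quat([q[1],q[2],q[3],q[0]])
    X=r.as_matrix()[:,0]; y0=np.arctan2(X[1],X[0])
    dy=0 if yaw is None else (yaw-y0+np.pi)%(2*np.pi)-np.pi
    print("t",round(s["time"],2),"tcp",s["tool_pos"].round(4),"yaw",round(y0,3),"F",s["contact_force"].round(2),"w",s["gripper_width"].round(3),"shift cm",(100*r.inv().apply(np.array(pos)-s["tool_pos"])).round(2),"turn",round(-dy,3))
E
python3 - <<'E'
from h import *
np.set_printoptions(precision=4,suppress=True)
for n in("top","side"):
    f=np.load(f"pics/{n}0.npz");W,H=pts(n,f["p"],f["d"])
    m=(W[...,2]>.012)&(W[...,2]<.05)&(W[...,0]>.38)&(W[...,0]<.62)&(W[...,1]>-.30)&(W[...,1]<-.12)
    k,L,S,C=cv2.connectedComponentsWithStats(m.astype(np.uint8)); q=W[L==1+S[1:,4].argmax()]
    hd=q[q[:,0]<.50]
    for a,b in((.38,.42),(.42,.44),(.44,.46),(.46,.48),(.48,.5),(.5,.53),(.53,.6)):
        s=q[(q[:,0]>=a)&(q[:,0]<b)]
        if len(s): print(n,len(s),s.mean(0),s[:,1].min(),s[:,1].max())
    print(q.min(0),q.max(0))
plan([.46,-.2,.2],-.15)
E
```

```text
top 37 [ 0.4123 -0.2143  0.0332] -0.23376756506045493 -0.19664591350820915
top 43 [ 0.4299 -0.2136  0.0299] -0.2280211256924819 -0.20120788508356396
top 36 [ 0.45   -0.2125  0.0308] -0.22386805136417415 -0.20205969644167643
top 40 [ 0.4695 -0.2136  0.032 ] -0.2250522549338551 -0.20220210242386794
top 39 [ 0.4899 -0.2131  0.0291] -0.22633343152710222 -0.19999237726446834
top 72 [ 0.5173 -0.2138  0.0246] -0.25989570281710617 -0.16502319568952895
top 284 [ 0.5507 -0.2118  0.0342] -0.26101446431340114 -0.16491312939587216
[ 0.4072 -0.261   0.0124] [ 0.5722 -0.1649  0.0485]
side 36 [ 0.4149 -0.2237  0.0333] -0.23578651668826367 -0.19818239596957676
side 48 [ 0.4294 -0.221   0.0294] -0.22958097232621344 -0.208112339942092
side 46 [ 0.4491 -0.2214  0.0296] -0.2293320489442373 -0.20266029130522656
side 50 [ 0.4694 -0.2211  0.0302] -0.2295420404343651 -0.20346346575119123
side 47 [ 0.4893 -0.2207  0.0289] -0.22978650194578187 -0.20878083033515404
side 68 [ 0.5159 -0.2163  0.0266] -0.2619282586181846 -0.1680062417428143
side 273 [ 0.5504 -0.2238  0.035 ] -0.26565458416132237 -0.16377952504174575
[ 0.4103 -0.2657  0.0122] [ 0.5714 -0.1638  0.0444]Traceback (most recent call last):
  File "<stdin>", line 12, in <module>
  File "h.py", line 16, in plan
    print("t",round(s["time"],2),"tcp",s["tool_pos"].round(4),"yaw",round(y0,3),"F",s["contact_force"].round(2),"w",s["gripper_width"].round(3),"shift cm",(100*r.inv().apply(np.array(pos)-s["tool_pos"])).round(2),"turn",round(-dy,3))
                                                                                                                    ^^^^^^^^^^^^^^^^^^^^^^^^
AttributeError: 'float' object has no attribute 'round'
```

```bash
sed -i 's/s\["gripper_width"\].round(3)/round(float(s["gripper_width"]),3)/' h.py
python3 - <<'E'
from h import *
plan([.494,-.2145,.2],0.01)
E
```

```text
t 0.1 tcp [ 0.2777 -0.5593  0.2302] yaw 0.461 F [ 0.3  -0.25 -0.4 ] w 0.999 shift cm [ 34.7  -21.26   3.06] turn 0.451
```

```bash
R='x'; python3 -m crank '[{"x":2.9,"y":-1.77},{"x":2.9,"y":-1.77},{"x":2.9,"y":-1.77},{"x":2.9,"y":-1.77},{"x":2.9,"y":-1.77}]' >/dev/null
python3 -m crank '[{"x":2.9,"y":-1.77},{"x":2.9,"y":-1.77},{"x":2.9,"y":-1.77},{"x":2.9,"y":-1.77},{"x":2.9,"y":-1.77}]' >/dev/null
python3 -m crank '[{"x":2.9,"y":-1.77},{"x":2.9,"y":-1.77},{"z":1.5},{"z":1.5},{"z":0}]'
python3 -m crank '[{"turn":0.113},{"turn":0.113},{"turn":0.113},{"turn":0.113},{"z":0}]'
python3 -m crank '[{"z":0},{"z":0}]' 60
python3 - <<'E'
from h import *
np.set_printoptions(precision=4,suppress=True)
plan([.494,-.2145,.1],0.01)
M=manip.camera_model("wrist"); p,d=manip.grab_frame("wrist"); cv2.imwrite("pics/w1.png",p[:,:,::-1])
W,H=pts("wrist",p,d,M)
m=(W[...,2]>.012)&(W[...,2]<.06)&(W[...,0]>.38)&(W[...,0]<.62)&(W[...,1]>-.30)&(W[...,1]<-.12)
k,L,S,C=cv2.connectedComponentsWithStats(m.astype(np.uint8)); q=W[L==1+S[1:,4].argmax()]
print(q.min(0),q.max(0))
for a in np.arange(.40,.58,.01):
    s=q[(q[:,0]>=a)&(q[:,0]<a+.01)]
    if len(s): print(a.round(2),len(s),s[:,1].min().round(4),s[:,1].max().round(4),(s[:,1].min()+s[:,1].max())/2,s[:,2].max().round(4))
E
```

```text
t 0.1 tcp [ 0.2777 -0.5593  0.2302] yaw 0.461 F [ 0.3  -0.25 -0.4 ] w 0.999 shift cm [ 34.7  -21.24  13.06] turn 0.451schema error: expected keys x, y, z, turn
schema error: expected keys x, y, z, turn
schema error: expected keys x, y, z, turn
schema error: expected keys x, y, z, turn
schema error: expected keys x, y, z, turn
Traceback (most recent call last):
ValueError: attempt to get argmax of an empty sequence
```

View pics/w1.png

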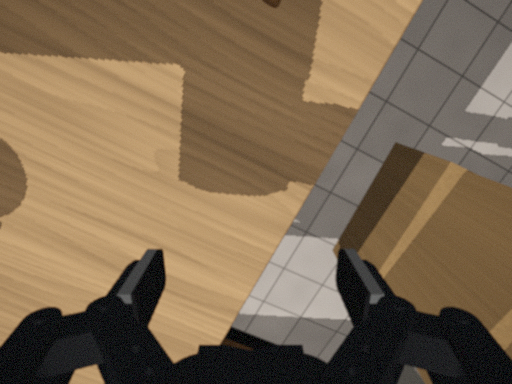

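The arm did not move, because every row needs all four keys. The wrist view shows only bare table and the open fingers at (150,290) and (355,290).

```bash
python3 -m crank '[{"x":2.9,"y":-1.77,"z":0,"turn":0},{"x":2.9,"y":-1.77,"z":0,"turn":0},{"x":2.9,"y":-1.77,"z":0,"turn":0},{"x":2.9,"y":-1.77,"z":0,"turn":0},{"x":2.9,"y":-1.77,"z":0,"turn":0}]' 60
python3 -m crank '[{"x":2.9,"y":-1.77,"z":0,"turn":0},{"x":2.9,"y":-1.77,"z":0,"turn":0},{"x":2.9,"y":-1.77,"z":0,"turn":0},{"x":2.9,"y":-1.77,"z":0,"turn":0},{"x":2.9,"y":-1.77,"z":0,"turn":0}]' >/dev/null
python3 -m crank '[{"x":2.9,"y":-1.77,"z":0,"turn":0},{"x":2.9,"y":-1.77,"z":0,"turn":0},{"x":0,"y":0,"z":1.5,"turn":0},{"x":0,"y":0,"z":1.5,"turn":0}]' >/dev/null
python3 -m crank '[{"x":0,"y":0,"z":0,"turn":0.113},{"x":0,"y":0,"z":0,"turn":0.113},{"x":0,"y":0,"z":0,"turn":0.113},{"x":0,"y":0,"z":0,"turn":0.113},{"x":0,"y":0,"z":0,"turn":0}]'
python3 -m crank '[{"x":0,"y":0,"z":0,"turn":0},{"x":0,"y":0,"z":0,"turn":0}]'
cat > look.py <<'E'
from h import *
np.set_printoptions(precision=4,suppress=True)
plan([.494,-.2145,.1],0.01)
M=manip.camera_model("wrist"); p,d=manip.grab_frame("wrist"); cv2.imwrite("pics/w2.png",p[:,:,::-1])
W,H=pts("wrist",p,d,M)
m=(W[...,2]>.012)&(W[...,2]<.06)&(W[...,0]>.38)&(W[...,0]<.62)&(W[...,1]>-.30)&(W[...,1]<-.12)
k,L,S,C=cv2.connectedComponentsWithStats(m.astype(np.uint8)); q=W[L==1+S[1:,4].argmax()]
print(q.min(0),q.max(0))
for a in np.arange(.40,.58,.01):
    s=q[(q[:,0]>=a)&(q[:,0]<a+.01)]
    if len(s): print(a.round(2),len(s),s[:,1].min().round(4),s[:,1].max().round(4),(s[:,1].min()+s[:,1].max())/2,s[:,2].max().round(4))
E
python3 look.py
```

```text
time: 0.65
tool_pos: [0.3688, -0.4147, 0.2309]
tool_rot: [-0.0, 0.974, 0.228, -0.0]
contact_force: [0.2, -0.1, 0.5]
gripper_width: 0.601
grasp_force: 0.0
time: 2.05
tool_pos: [0.4939, -0.2156, 0.1996]
tool_rot: [-0.0, 1.0, 0.004, -0.001]
contact_force: [0.5, 0.0, -0.6]
gripper_width: 0.601
grasp_force: 0.0
time: 2.25
tool_pos: [0.4947, -0.2152, 0.2006]
tool_rot: [-0.0, 1.0, 0.005, -0.0]
contact_force: [0.3, -0.8, -0.0]
gripper_width: 0.602
grasp_force: 0.0
t 2.25 tcp [ 0.4947 -0.2152  0.2006] yaw 0.01 F [ 0.3  -0.75 -0.02] w 0.602 shift cm [-0.06 -0.06 10.06] turn -0.0
[ 0.4079 -0.2649  0.0132] [ 0.5725 -0.1667  0.0416]
0.4 30 -0.2342 -0.1989 -0.21655001215613268 0.0397
0.41 370 -0.2369 -0.1975 -0.2171976925410005 0.0411
0.42 171 -0.2294 -0.2047 -0.21706258072235007 0.0339
0.43 175 -0.2292 -0.2047 -0.21698156366754429 0.034
0.44 178 -0.229 -0.2047 -0.2168433332975505 0.0337
0.45 182 -0.2288 -0.2035 -0.21613287949228902 0.0341
0.46 197 -0.2286 -0.2035 -0.21604355131967598 0.0341
0.47 193 -0.2284 -0.2036 -0.21600485873314504 0.0342
0.48 206 -0.2293 -0.2036 -0.2164502212563119 0.034
0.49 213 -0.2292 -0.2037 -0.21646291229981504 0.0344
0.5 278 -0.2289 -0.2037 -0.2162962004371729 0.0345
0.51 56 -0.2189 -0.2134 -0.21619481522147022 0.0239
0.52 491 -0.2649 -0.1671 -0.21596592828840716 0.0252
0.53 502 -0.2648 -0.1676 -0.2162048974611172 0.036
0.54 894 -0.2645 -0.167 -0.21578383354266428 0.0416
0.55 936 -0.2642 -0.1667 -0.2154445641896236 0.0413
0.56 864 -0.2557 -0.1755 -0.21560231878771963 0.0402
0.57 231 -0.2553 -0.1758 -0.21554907392514067 0.0306
```

View pics/w2.png

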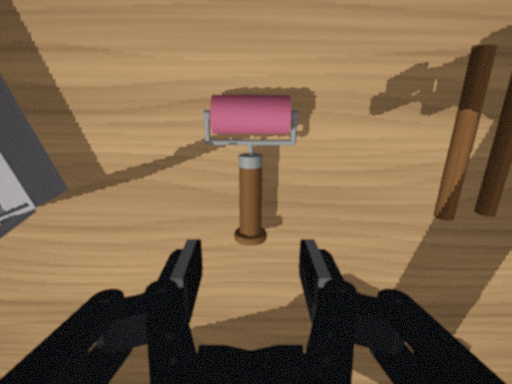

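The wrist view shows the brayer straight below, with the roller at (250,115) and the handle down to (250,240), in line with the tool. I'll go down and grip it.

```bash
python3 -m crank '[{"x":0,"y":0.1,"z":4,"turn":0},{"x":0,"y":0,"z":4,"turn":0},{"x":0,"y":0,"z":4,"turn":0},{"x":0,"y":0,"z":3,"turn":0},{"x":0,"y":0,"z":2,"turn":0}]'
python3 -m crank '[{"x":0,"y":0,"z":1.2,"turn":0},{"x":0,"y":0,"z":0.8,"turn":0},{"x":0,"y":0,"z":0.5,"turn":0},{"x":0,"y":0,"z":0,"turn":0},{"x":0,"y":0,"z":0,"turn":0}]'
python3 -m crank '[{"x":0,"y":0,"z":0,"turn":0},{"x":0,"y":0,"z":0,"turn":0},{"x":0,"y":0,"z":0,"turn":0},{"x":0,"y":0,"z":0,"turn":0},{"x":0,"y":0,"z":0,"turn":0}]' 0
python3 -m crank '[{"x":0,"y":0,"z":0,"turn":0},{"x":0,"y":0,"z":0,"turn":0},{"x":0,"y":0,"z":0,"turn":0},{"x":0,"y":0,"z":0,"turn":0},{"x":0,"y":0,"z":0,"turn":0}]'
```

```text
time: 2.8
tool_pos: [0.4935, -0.2149, 0.0283]
tool_rot: [-0.001, 1.0, 0.005, -0.002]
contact_force: [-0.3, -0.5, 1.0]
gripper_width: 0.599
grasp_force: 0.0
time: 3.3
tool_pos: [0.4959, -0.2162, 0.0074]
tool_rot: [0.0, 1.0, 0.004, 0.001]
contact_force: [-0.6, -0.3, 0.3]
gripper_width: 0.597
grasp_force: 0.0
time: 3.8
tool_pos: [0.4959, -0.2162, 0.0074]
tool_rot: [0.0, 1.0, 0.004, 0.001]
contact_force: [-1.6, 0.8, 6.5]
gripper_width: 0.281
grasp_force: 59.0
time: 4.3
tool_pos: [0.4959, -0.2162, 0.0074]
tool_rot: [0.0, 1.0, 0.004, 0.001]
contact_force: [-0.3, 0.5, 5.6]
gripper_width: 0.279
grasp_force: 59.0
```

```bash
python3 -m crank '[{"x":0,"y":0,"z":-1,"turn":0},{"x":0,"y":0,"z":-3,"turn":0},{"x":0,"y":0,"z":-4,"turn":0},{"x":0,"y":0,"z":-4,"turn":0},{"x":0,"y":0,"z":-4,"turn":0}]'
python3 -m crank '[{"x":0,"y":0,"z":0,"turn":-0.12},{"x":0,"y":0,"z":0,"turn":-0.12},{"x":0,"y":0,"z":0,"turn":-0.12},{"x":0,"y":0,"z":0,"turn":0},{"x":0,"y":0,"z":0,"turn":0}]'
python3 - <<'E'
from h import *
plan([.573,.124,.16],.372)
E
```

```text
time: 4.8
tool_pos: [0.4942, -0.2152, 0.1671]
tool_rot: [-0.0, 1.0, 0.004, -0.001]
contact_force: [0.2, 1.0, -2.8]
gripper_width: 0.281
grasp_force: 59.1
time: 5.3
tool_pos: [0.4947, -0.2155, 0.1657]
tool_rot: [-0.0, 0.983, 0.182, -0.0]
contact_force: [-0.7, 0.4, -1.9]
gripper_width: 0.281
grasp_force: 59.2
t 5.3 tcp [ 0.4947 -0.2155  0.1657] yaw 0.366 F [-0.65  0.44 -1.85] w 0.281 shift cm [ 19.47 -28.89   0.59] turn -0.006
```

```bash
python3 -m crank '[{"x":3.9,"y":-2,"z":0,"turn":0},{"x":3.9,"y":-2,"z":0,"turn":0},{"x":3.9,"y":-2,"z":0,"turn":0},{"x":3.9,"y":-2,"z":0,"turn":0},{"x":3.9,"y":-2,"z":0,"turn":0}]'
python3 -m crank '[{"x":0,"y":-3.8,"z":0,"turn":0},{"x":0,"y":-3.8,"z":0,"turn":0},{"x":0,"y":-3.8,"z":0,"turn":0},{"x":0,"y":-3.8,"z":0,"turn":0},{"x":0,"y":-3.7,"z":0,"turn":0}]'
python3 -m crank '[{"x":0,"y":0,"z":0,"turn":0},{"x":-1,"y":0,"z":0,"turn":0},{"x":0,"y":0,"z":0,"turn":0},{"x":0,"y":0,"z":0,"turn":0}]'
python3 - <<'E'
from h import *
np.set_printoptions(precision=4,suppress=True)
plan([.5355,.1095,.16],.372)
M=manip.camera_model("wrist"); p,d=manip.grab_frame("wrist"); cv2.imwrite("pics/w3.png",p[:,:,::-1])
W,H=pts("wrist",p,d,M); np.savez("pics/w3.npz",W=W,H=H)
p,d=manip.grab_frame("side"); cv2.imwrite("pics/s3.png",p[:,:,::-1])
E
```

```text
time: 5.8
tool_pos: [0.6418, -0.0507, 0.1659]
tool_rot: [-0.0, 0.983, 0.182, -0.0]
contact_force: [0.1, -0.3, -2.6]
gripper_width: 0.284
grasp_force: 59.3
time: 6.3
tool_pos: [0.5719, 0.1255, 0.1658]
tool_rot: [-0.0, 0.983, 0.182, -0.0]
contact_force: [1.0, -0.5, -2.3]
gripper_width: 0.287
grasp_force: 59.3
time: 6.7
tool_pos: [0.5636, 0.1193, 0.1662]
tool_rot: [0.0, 0.983, 0.182, -0.0]
contact_force: [0.1, 0.2, -2.7]
gripper_width: 0.279
grasp_force: 59.5
t 6.7 tcp [0.5636 0.1193 0.1662] yaw 0.367 F [ 0.11  0.2  -2.7 ] w 0.279 shift cm [-2.97 -0.09  0.62] turn -0.005
```

View pics/w3.png

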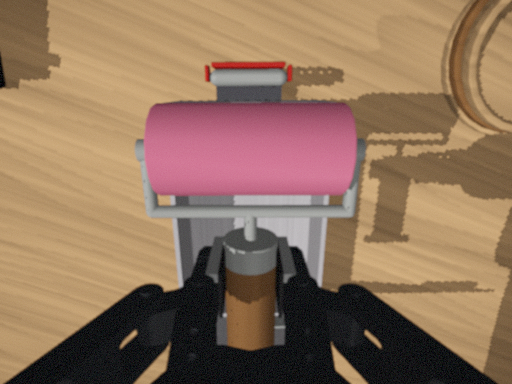

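View pics/s3.png

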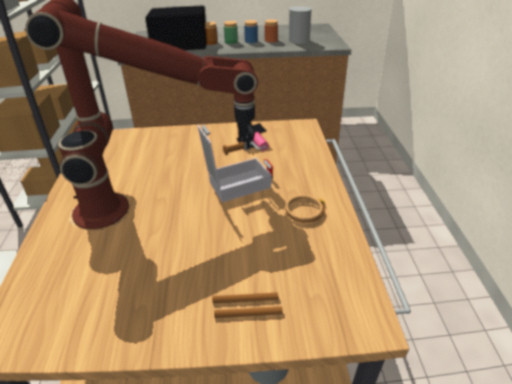

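The wrist view shows the brayer level in the grip and in line with the tin. The catch is at (248,75), the roller at (251,150) and the tin walls at columns 180 and 325. The side view shows the forearm passing well above the lid. I'll check the tin's pose from this closer view.

Run:
```python
from h import *
np.set_printoptions(precision=4,suppress=True)
f=np.load("pics/w3.npz");W,H=f["W"],f["H"]
a=.372;u=np.array([np.cos(a),np.sin(a)]);v=np.array([-u[1],u[0]])
r=((H[...,0]<5)|(H[...,0]>176))&(H[...,1]>150)&(W[...,2]<.09)&(W[...,2]>.05)
q=W[r]; A=(q[:,:2]-[.528,.1065])@u; B=(q[:,:2]-[.528,.1065])@v
print("catch u",A.min(),A.max(),"v",B.min(),B.max(),"z",np.median(q[:,2]))
p=W[...,:2]-[.528,.1065]; A=p@u;B=p@v
m=(H[...,1]<60)&(W[...,2]>.052)&(W[...,2]<.068)&(A<.1)
for c in np.arange(-.02,.1,.02):
    k=m&(abs(A-c)<.01); 
    if k.sum()>3: b=B[k]; print(c.round(2),k.sum(),b.min(),b.max())
k=(H[...,0]>155)&(H[...,0]<175)&(H[...,1]>100)&(W[...,2]>.1);print("roller",A[k].mean(),(B[k].min()+B[k].max())/2,W[k][:,2].max())
```

```text
catch u 0.12676493685534132 0.1396799197078752 v -0.0332235958002167 0.03149921816742059 z 0.0671295818350943
-0.02 240 -0.0709860008751219 0.06940484754519527
0.0 252 -0.0711061895369536 0.069345712184484
0.02 108 -0.07092202740476715 0.0693056871492605
0.04 17 -0.07049678032062741 0.06898981706043321
roller 0.09708394051824522 -0.0022870572923116457 0.3084386518743071
```

```bash
python3 -m crank '[{"x":-1,"y":0,"z":0,"turn":0},{"x":-1,"y":0,"z":0,"turn":0},{"x":-0.8,"y":0,"z":0,"turn":0},{"x":0,"y":0,"z":0,"turn":0},{"x":0,"y":0,"z":0,"turn":0}]'
python3 -m crank '[{"x":0,"y":0,"z":2,"turn":0},{"x":0,"y":0,"z":3,"turn":0},{"x":0,"y":0,"z":3,"turn":0},{"x":0,"y":0,"z":2,"turn":0},{"x":0,"y":0,"z":1,"turn":0}]'
python3 -m crank '[{"x":0,"y":0,"z":1,"turn":0},{"x":0,"y":0,"z":1,"turn":0},{"x":0,"y":0,"z":1,"turn":0},{"x":0,"y":0,"z":0.5,"turn":0},{"x":0,"y":0,"z":0,"turn":0}]'
python3 -m crank '[{"x":0,"y":0,"z":0.3,"turn":0},{"x":0,"y":0,"z":0.2,"turn":0},{"x":0,"y":0,"z":0.2,"turn":0},{"x":0,"y":0,"z":0,"turn":0},{"x":0,"y":0,"z":0,"turn":0}]'
```

```text
time: 7.3
tool_pos: [0.5373, 0.1103, 0.1665]
tool_rot: [0.0, 0.983, 0.183, 0.0]
contact_force: [0.2, -0.2, -2.5]
gripper_width: 0.281
grasp_force: 59.5
time: 7.8
tool_pos: [0.536, 0.1104, 0.0538]
tool_rot: [-0.0, 0.983, 0.183, -0.002]
contact_force: [0.2, 0.5, -2.5]
gripper_width: 0.281
grasp_force: 59.5
time: 8.3
tool_pos: [0.5369, 0.1103, 0.0206]
tool_rot: [-0.0, 0.983, 0.183, -0.001]
contact_force: [0.0, 0.6, -2.3]
gripper_width: 0.28
grasp_force: 59.5
time: 8.8
tool_pos: [0.5375, 0.1104, 0.0144]
tool_rot: [0.0, 0.983, 0.183, 0.0]
contact_force: [-0.1, -0.6, -3.0]
gripper_width: 0.283
grasp_force: 59.5
```

```bash
python3 -m crank '[{"x":0,"y":0,"z":0.1,"turn":0},{"x":0,"y":0,"z":0.1,"turn":0},{"x":0,"y":0,"z":0,"turn":0},{"x":0,"y":0,"z":0,"turn":0}]'
python3 -m crank '[{"x":0,"y":0,"z":0.1,"turn":0},{"x":0,"y":0,"z":0,"turn":0},{"x":0,"y":0,"z":0,"turn":0}]'
```

```text
time: 9.2
tool_pos: [0.5374, 0.1104, 0.0122]
tool_rot: [-0.0, 0.983, 0.183, -0.0]
contact_force: [0.1, -0.1, -2.5]
gripper_width: 0.282
grasp_force: 59.5
time: 9.5
tool_pos: [0.5376, 0.1104, 0.0115]
tool_rot: [0.0, 0.983, 0.183, 0.0]
contact_force: [-0.1, -0.6, -0.9]
gripper_width: 0.28
grasp_force: 59.8
```

```bash
python3 -m crank '[{"x":0,"y":0,"z":0,"turn":0},{"x":0,"y":0,"z":0,"turn":0},{"x":0,"y":0,"z":0,"turn":0},{"x":0,"y":0,"z":0,"turn":0},{"x":0,"y":0,"z":0,"turn":0}]' 60
python3 -m crank '[{"x":0,"y":0,"z":-1,"turn":0},{"x":0,"y":0,"z":-2,"turn":0},{"x":0,"y":0,"z":-3,"turn":0},{"x":0,"y":0,"z":-4,"turn":0},{"x":0,"y":0,"z":-4,"turn":0}]'
python3 -m crank '[{"x":0,"y":0,"z":-4,"turn":0},{"x":0,"y":0,"z":0,"turn":0},{"x":0,"y":0,"z":0,"turn":0}]'
python3 - <<'E'
from h import *
np.set_printoptions(precision=4,suppress=True)
plan([.5355,.1095,.3],.372)
M=manip.camera_model("wrist"); p,d=manip.grab_frame("wrist"); cv2.imwrite("pics/w4.png",p[:,:,::-1])
W,H=pts("wrist",p,d,M)
a=.372;u=np.array([np.cos(a),np.sin(a)]);v=np.array([-u[1],u[0]])
p=W[...,:2]-[.528,.1065]; A=p@u;B=p@v
k=(H[...,0]>155)&(H[...,0]<175)&(H[...,1]>100);print("roller u",A[k].min(),A[k].max(),"v",B[k].min(),B[k].max(),W[k][:,2].max())
p2,d2=manip.grab_frame("top"); cv2.imwrite("pics/t4.png",p2[:,:,::-1]); W2,H2=pts("top",p2,d2)
g=(H2[...,1]<70)&(W2[...,2]>.2)&(W2[...,2]<.31)&(W2[...,0]<.47)&(W2[...,0]>.35)&(abs(W2[...,1]-.07)<.09); q=W2[g]; B=(q[:,:2]-[.528,.1065])@u; print("lid",len(q),B.min(),B.max(),q[:,2].max(), ((q[:,:2]-[.528,.1065])@v).min(), ((q[:,:2]-[.528,.1065])@v).max())
E
```

```text
time: 10.0
tool_pos: [0.5375, 0.1104, 0.0114]
tool_rot: [-0.0, 0.983, 0.183, 0.0]
contact_force: [-0.3, -0.6, 0.0]
gripper_width: 0.599
grasp_force: 0.0
time: 10.5
tool_pos: [0.537, 0.1104, 0.153]
tool_rot: [-0.0, 0.983, 0.183, -0.0]
contact_force: [1.4, -0.0, -0.7]
gripper_width: 0.601
grasp_force: 0.0
time: 10.8
tool_pos: [0.5383, 0.1104, 0.1936]
tool_rot: [0.0, 0.983, 0.183, 0.002]
contact_force: [0.4, -0.4, -0.1]
gripper_width: 0.598
grasp_force: 0.0
t 10.8 tcp [0.5383 0.1104 0.1936] yaw 0.369 F [ 0.41 -0.43 -0.14] w 0.598 shift cm [ -0.26  -0.   -10.64] turn -0.003
roller u -0.0010948156324263108 0.17749745703917666 v -0.0654745467353365 0.23891660483885951 0.3361072038596213
lid 54 -0.12133078683931883 -0.10478535793352588 0.2910888833887064 -0.06531743854838161 -0.008534090469075972
```

View pics/w4.png

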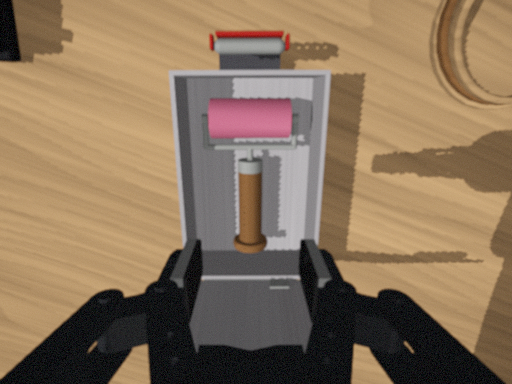

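The wrist view shows the brayer flat and centred in the tin, with the roller at (250,118) and the butt at (250,243), and the gripper clear of it. Next I'll go up and over behind the lid with the fingers closed.

```bash
python3 -m crank '[{"x":0,"y":0,"z":-4,"turn":0},{"x":0,"y":0,"z":-4,"turn":0},{"x":0,"y":0,"z":-4,"turn":0},{"x":0,"y":0,"z":-4,"turn":0},{"x":0,"y":0,"z":0,"turn":0}]' 0
python3 -m crank '[{"x":-3.4,"y":0,"z":0,"turn":0},{"x":-3.4,"y":0,"z":0,"turn":0},{"x":-3.4,"y":0,"z":0,"turn":0},{"x":-3.4,"y":0,"z":0,"turn":0},{"x":-3.4,"y":0,"z":0,"turn":0}]'
python3 -m crank '[{"x":0,"y":0,"z":0,"turn":0},{"x":0,"y":0,"z":0,"turn":0}]'
python3 - <<'E'
from h import *
a=.372;u=np.array([np.cos(a),np.sin(a)]);c=np.array([.528,.1065])
plan([*(c-.16*u),.236],.372)
E
```

```text
time: 11.4
tool_pos: [0.5392, 0.1105, 0.357]
tool_rot: [0.0, 0.983, 0.183, 0.004]
contact_force: [1.0, -0.1, 0.4]
gripper_width: 0.002
grasp_force: 0.0
time: 11.9
tool_pos: [0.3771, 0.0488, 0.3485]
tool_rot: [-0.001, 0.983, 0.184, -0.002]
contact_force: [0.4, -1.5, 1.4]
gripper_width: -0.002
grasp_force: 0.0
time: 12.1
tool_pos: [0.3785, 0.049, 0.3496]
tool_rot: [-0.0, 0.983, 0.183, -0.001]
contact_force: [-0.5, 0.7, -0.3]
gripper_width: -0.002
grasp_force: 0.0
t 12.1 tcp [0.3785 0.049  0.3496] yaw 0.368 F [-0.49  0.67 -0.27] w -0.002 shift cm [ 0.04  0.09 11.36] turn -0.004
```

Going down behind the lid, then the first push.

```bash
python3 -m crank '[{"x":0,"y":0,"z":2.5,"turn":0},{"x":0,"y":0,"z":2.5,"turn":0},{"x":0,"y":0,"z":2.5,"turn":0},{"x":0,"y":0,"z":2.5,"turn":0},{"x":0,"y":0,"z":1.4,"turn":0}]'
python3 -m crank '[{"x":0,"y":0,"z":0,"turn":0},{"x":1,"y":0,"z":0,"turn":0},{"x":1,"y":0,"z":0,"turn":0},{"x":1,"y":0,"z":0,"turn":0},{"x":1,"y":0,"z":0,"turn":0}]'
python3 -m crank '[{"x":1.5,"y":0,"z":0,"turn":0},{"x":1.5,"y":0,"z":0,"turn":0},{"x":0,"y":0,"z":0,"turn":0}]'
python3 - <<'E'
from h import *
a=.372;u=np.array([np.cos(a),np.sin(a)]);c=np.array([.528,.1065])
plan([*(c-.0582*u),.231],.372)
p,d=manip.grab_frame("side"); cv2.imwrite("pics/s5.png",cv2.resize(p[100:220,150:310,::-1],None,fx=4,fy=4))
E
```

```text
time: 12.6
tool_pos: [0.3781, 0.0495, 0.2335]
tool_rot: [-0.001, 0.983, 0.184, -0.003]
contact_force: [0.1, -1.5, -0.4]
gripper_width: -0.0
grasp_force: 0.0
time: 13.1
tool_pos: [0.4174, 0.0638, 0.2381]
tool_rot: [0.0, 0.983, 0.183, 0.0]
contact_force: [-0.9, 0.1, 0.2]
gripper_width: -0.001
grasp_force: 0.1
time: 13.4
tool_pos: [0.4454, 0.0748, 0.2374]
tool_rot: [-0.0, 0.983, 0.184, -0.0]
contact_force: [-0.5, -0.1, -0.2]
gripper_width: 0.001
grasp_force: 0.0
t 13.4 tcp [0.4454 0.0748 0.2374] yaw 0.37 F [-0.46 -0.09 -0.18] w 0.001 shift cm [3.03 0.04 0.64] turn -0.002
```

View pics/s5.png

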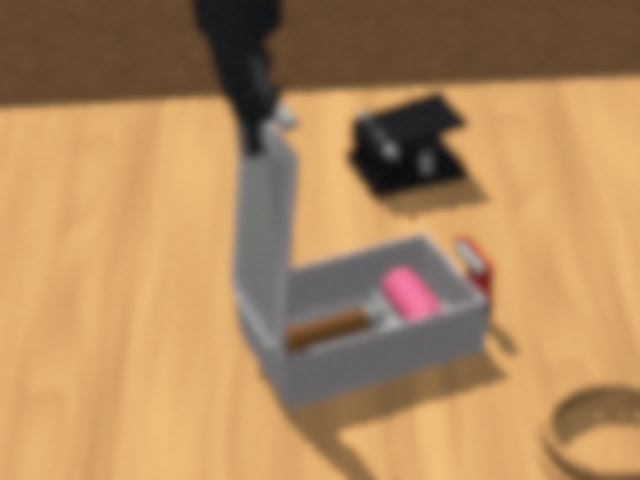

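The lid is leaning forward against the fingertips, at about 80° at (265,200) in this crop. I'll carry on along the arc.

```bash
python3 -m crank '[{"x":1.5,"y":0,"z":0.3,"turn":0},{"x":1.5,"y":0,"z":0.3,"turn":0},{"x":1.5,"y":0,"z":0.5,"turn":0},{"x":1.5,"y":0,"z":0.5,"turn":0},{"x":1.4,"y":0,"z":0.8,"turn":0}]'
python3 -m crank '[{"x":1.4,"y":0,"z":0.8,"turn":0},{"x":1.3,"y":0,"z":1.0,"turn":0},{"x":1.2,"y":0,"z":1.1,"turn":0},{"x":1.1,"y":0,"z":1.25,"turn":0},{"x":1.1,"y":0,"z":1.25,"turn":0}]'
python3 -m crank '[{"x":0.85,"y":0,"z":1.45,"turn":0},{"x":0.8,"y":0,"z":1.45,"turn":0},{"x":0,"y":0,"z":0,"turn":0}]'
python3 - <<'E'
from h import *
a=.372;u=np.array([np.cos(a),np.sin(a)]);c=np.array([.528,.1065])
plan([*(c+.079*u),.0816],.372)
E
```

```text
time: 13.95
tool_pos: [0.5136, 0.1011, 0.2137]
tool_rot: [0.0, 0.983, 0.183, 0.0]
contact_force: [-0.2, 0.3, 1.3]
gripper_width: -0.001
grasp_force: 0.3
time: 14.45
tool_pos: [0.57, 0.1229, 0.159]
tool_rot: [0.0, 0.983, 0.183, -0.0]
contact_force: [-0.5, -0.6, 0.8]
gripper_width: -0.006
grasp_force: 0.5
time: 14.75
tool_pos: [0.5843, 0.1288, 0.1281]
tool_rot: [-0.0, 0.983, 0.183, -0.002]
contact_force: [-0.8, -0.9, 0.8]
gripper_width: -0.001
grasp_force: 0.3
t 14.75 tcp [0.5843 0.1288 0.1281] yaw 0.369 F [-0.83 -0.93  0.82] w -0.001 shift cm [1.87 0.03 4.65] turn -0.003
```

```bash
python3 -m crank '[{"x":0.7,"y":0,"z":1.2,"turn":0},{"x":0.5,"y":0,"z":1.2,"turn":0},{"x":0.4,"y":0,"z":1.2,"turn":0},{"x":0.3,"y":0,"z":1.0,"turn":0},{"x":0,"y":0,"z":0,"turn":0}]'
python3 -m crank '[{"x":0,"y":0,"z":0.3,"turn":0},{"x":0,"y":0,"z":0.3,"turn":0},{"x":0,"y":0,"z":0.3,"turn":0},{"x":0,"y":0,"z":0,"turn":0}]'
python3 -m crank '[{"x":0,"y":0,"z":0.3,"turn":0},{"x":0,"y":0,"z":0.2,"turn":0},{"x":0,"y":0,"z":0.2,"turn":0},{"x":0,"y":0,"z":0,"turn":0}]'
```

```text
time: 15.25
tool_pos: [0.6024, 0.1358, 0.0821]
tool_rot: [-0.0, 0.983, 0.183, -0.001]
contact_force: [-0.3, -0.4, 1.3]
gripper_width: -0.003
grasp_force: 0.4
time: 15.65
tool_pos: [0.6038, 0.136, 0.0768]
tool_rot: [-0.0, 0.983, 0.183, 0.001]
contact_force: [-2.4, 0.7, 5.3]
gripper_width: 0.001
grasp_force: 2.7
time: 16.05
tool_pos: [0.6028, 0.1356, 0.0676]
tool_rot: [0.0, 0.983, 0.183, -0.0]
contact_force: [0.2, 0.0, -0.0]
gripper_width: -0.002
grasp_force: 0.0
```

```bash
python3 -m crank '[{"x":0,"y":0,"z":0.2,"turn":0},{"x":0,"y":0,"z":0.2,"turn":0},{"x":0,"y":0,"z":0.1,"turn":0},{"x":0,"y":0,"z":0,"turn":0}]'
python3 -m crank '[{"x":0,"y":0,"z":-1,"turn":0},{"x":0,"y":0,"z":-3,"turn":0},{"x":0,"y":0,"z":-4,"turn":0},{"x":0,"y":0,"z":-4,"turn":0},{"x":0,"y":0,"z":0,"turn":0}]'
python3 - <<'E'
from h import *
M=manip.camera_model("wrist"); p,d=manip.grab_frame("wrist"); cv2.imwrite("pics/w6.png",p[:,:,::-1])
W,H=pts("wrist",p,d,M)
a=.372;u=np.array([np.cos(a),np.sin(a)]);v=np.array([-u[1],u[0]]);q=W[...,:2]-[.528,.1065]; A=q@u;B=q@v
for c in (-.04,0,.04,.08,.1):
    k=(abs(A-c)<.01)&(abs(B)<.05)&(W[...,2]<.11)&(d>0); 
    if k.any(): print(c,k.sum(),np.median(W[...,2][k]))
p,d=manip.grab_frame("side"); cv2.imwrite("pics/s6.png",cv2.resize(p[80:240,150:350,::-1],None,fx=3,fy=3))
E
```

```text
time: 16.45
tool_pos: [0.6032, 0.1357, 0.0644]
tool_rot: [0.0, 0.983, 0.183, -0.0]
contact_force: [-3.3, 0.4, 7.2]
gripper_width: 0.003
grasp_force: 3.5
time: 16.95
tool_pos: [0.6073, 0.1362, 0.1919]
tool_rot: [0.001, 0.983, 0.183, 0.007]
contact_force: [1.0, 0.6, 0.2]
gripper_width: 0.0
grasp_force: 0.0
-0.04 3 0.06428937020313114
0 650 0.06533547110207563
0.04 1862 0.06545107771140868
0.08 2118 0.06553590545931268
0.1 2325 0.06510852036471404
```

View pics/s6.png

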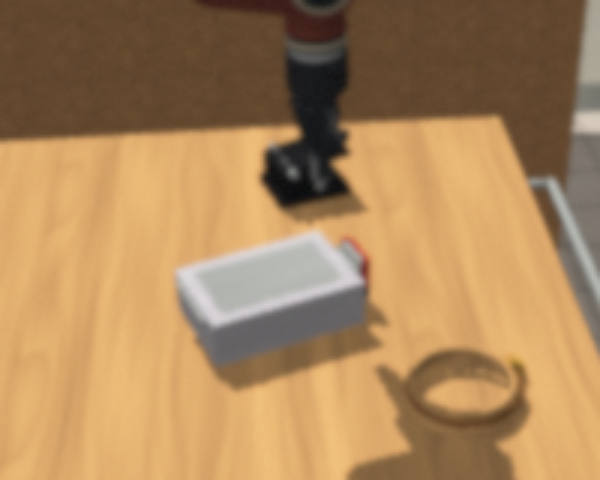

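The lid is shut, a flat plate at (270,275) held at the catch at (355,265). Its height is an even 65 mm along its length, and the robot is clear of it.

```bash
python3 -c "
from plant import manip
print(manip.job_done())"
```

```text
the job is handed in; nothing more can be done
None
```

The brayer lies flat in the tin, the lid is latched behind its catch with the robot clear of it, and the job is handed in; no verdict came back.

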